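# Turn the spread carousel to the waiting plate

### The arm

A 6-joint arm with a two-finger parallel gripper is mounted at the origin on the work surface. World frame = base frame: x ahead of the robot, y to its left, z up, the work surface at z = 0. Lengths are in m, angles in degrees, forces in N, time in s.
With the tool pointing down it reaches from about 0.35 to 0.975 m from the base axis. Payload 4.9 kg.
Tool frame: the origin (TCP) lies between the finger pads; the fingertips stand 8 mm ahead of it and the grasp point (between the pads) lies 11 mm behind it; z points along the fingers, y is the line along which they close (so a half turn about z gives the same grasp; the last joint's range is limited). The gripper opens to 85 mm and grips with 20 to 120 N. Pads are 22 mm wide; open, the fingers measure 114 mm over their backs; the gripper's body (76 mm by 85 mm) begins 54 mm behind the grasp point. The pads swing forward as they close: fully open they stand 13 mm farther back than shut.
Start: joints at [-76.891, 3.019, 92.412, -0, 84.569, -6.818], TCP at [0.213, -0.588, 0.214] pointing down, gripper open.
Joint ranges: [-172.51, 172.51], [-57.92, 126.97], [3.15, 148.05], [-58.71, 238.71], [5.1, 150.11], [-179.66, 179.66]. Speed limits (degrees/s): [147.25, 147.25, 180, 180, 180, 180].

### API

Orientations are given as a 3x3 rotation matrix whose columns are the frame's x, y, z axes.
In Python, from bench import arm gives the robot as it stands.
- The arm moves only by the tool carry_out, never from a script. Its argument "targets" is a list that holds one entry, the list of rows, each a list of 7 numbers: the shift along the tool's x, y, z in m, then the turn, a rotation vector about the tool's x, y, z in rad, then the opening, from 0 (shut) to 1 (fully open). A call has 1 to 10 rows; each row shifts and turns the commanded pose from where the row before left it, along the tool's axes as they then stand; what a row does not reach is not made up. A row lasts 1/12 s, in which the tool goes at most 41.7 mm and 7.16 degrees, less where a joint would pass 70% of its speed; a pose out of reach is approached as far as the arm can. A call with a gripper value outside its range is refused whole. The fingers move at their own pace and stop on an object; "grip_force" is the grip in N (left out, the last holds). Time passes only in rows, so rows that do not move let the fingers close. It gives the time, the measured TCP pose, the force, the opening and the grip force at its end, in the units of the state.
- arm.state(): the state, without advancing time (a new reading comes with each control period).
- arm.read_camera(name): name is "scene" or "side" or "wrist"; returns a dict with "frame" (480x640x3 uint8, red, green, blue), "fx", "fy", "cx", "cy" (pixels), "origin" and "rotation" of the camera in the world; the wrist camera has in their place "T_tool_cam" (4x4, takes a point from camera to tool coordinates, whose origin is the TCP and whose axes are the flange's). Camera axes: x right, y up, looking along -z (the intrinsics and any distortion apply to the point x, -y, -z); pixel columns grow to the right and rows downward; lengths in m; the calibration is good to about 2 mm. The wrist camera is an equidistant fisheye: a pixel r from the principal point sees the ray r / f radians off the axis. A picture is of the moment at which its call begins: read the wrist's pose just before it. There is no depth.
- arm.sign_off(): hands the job in; it is judged then, once.
The state is a dict: "time_s": time; "joint_pos": joint angles; "joint_velocities": joint speeds; "effort": joint torques, N m; "ee_pos": TCP position; "tcp_rot": TCP orientation; "ft_force": force on the tool from outside, world axes, zero at the start; "wrist_torque": the same for the moment, N m; "opening": finger opening in m; "gripper_force": force on a finger pad.
Only numpy, scipy, OpenCV 4.12 (cv2) and the standard library are available. Lean on these libraries where they do the work, as an engineer would, in place of code of your own. Each camera call takes 0.05 s, during which the arm holds its last target. There are 200 camera calls.

### The job

The bun waiting on the plate beside the carousel is to get the red spread. With one fingertip against a divider of the carousel, push it round gently until the jar with the red lid stands right beside the plate, squarely in line between the carousel's centre and the middle of the plate, and leave it at rest there. Do not touch or lift any jar, do not pinch a divider or take hold of the centre stem, and leave the plate and the other things on the table where they are.

Things in the scene. Friction and masses are not known exactly. Their poses are not given: they have to be found in the camera images.
- base: fixed black round foot (200 mm diameter) under the spread carousel, standing on the table. Origin: on the carousel's vertical turning axis, at table height; its x axis points from the carousel's axis straight to the middle of the plate, z up. The carousel may stand anywhere and face up to 40 degrees to either side
- turntable (a joint): turning angle of the carousel on its base, rad, anticlockwise from above positive, stops at +-6.2. Steady friction of 0.2 N m plus 0.15 N m per rad/s (about 2 N at a divider's outer end), no spring or detent: it stays where left, coasting under 2 degrees after a slow push. Wooden disc 290 mm diameter, 14 mm thick, top 34 mm above the table; jars, dividers and stem ride on it
- cross: the four dark wooden dividers riding on the disc: upright radial boards along this body's +x, +y, -x and -y axes, 5 mm thick, 50 mm high (34 to 84 mm above the table), reaching 140 mm from the axis. Beyond the jars, 110 to 135 mm from the axis, a fingertip has room on either side of each. Origin: on the turning axis at the disc's top; turns with the carousel
- stem: centre stem of the carousel on its turning axis: dark wooden hub 38 mm in diameter and 52 mm high with a small steel ball knob on top, 115 mm above the table. Origin: on the axis at the disc's top, 34 mm above the table
- jar_red: the wanted jar: closed glass spread jar with red contents and red lid, 50 mm diameter, 64 mm high, about 0.2 kg, standing loose on the disc in one of the four compartments, its axis about 75 mm from the carousel's axis; which jar stands in which compartment varies. Origin: centre of its underside; z up along its axis
- jar_green: closed glass spread jar with green contents and green lid, 50 mm diameter, 64 mm high, about 0.2 kg, standing loose on the disc in one of the four compartments, its axis about 75 mm from the carousel's axis; which jar stands in which compartment varies. Origin: centre of its underside; z up along its axis
- jar_yellow: closed glass spread jar with yellow contents and yellow lid, 50 mm diameter, 64 mm high, about 0.2 kg, standing loose on the disc in one of the four compartments, its axis about 75 mm from the carousel's axis; which jar stands in which compartment varies. Origin: centre of its underside; z up along its axis
- jar_black: closed glass spread jar with black contents and black lid, 50 mm diameter, 64 mm high, about 0.2 kg, standing loose on the disc in one of the four compartments, its axis about 75 mm from the carousel's axis; which jar stands in which compartment varies. Origin: centre of its underside; z up along its axis
- plate: white plate, 170 mm diameter, 18 mm high, loose, with a round bun about 96 mm wide on it (top about 52 mm above the table); it stands 240 to 250 mm from the carousel's axis, on the side away from the robot. Origin: centre of its underside
- water: green-tinted water bottle with blue cap, 64 mm diameter, 200 mm tall, loose, standing on the robot's left. Origin: centre of its underside
- fork_cup: grey plastic cup with white forks, 72 mm diameter, 90 mm high, forks up to 165 mm, loose, on the robot's left. Origin: centre of its underside
- spoon: steel serving spoon 170 mm long lying on the table near the robot on its left, loose. Origin: on its underside near the middle of its length; x along it
- card_box: small closed pastry box of brown card with a white lid and a red band, 70 x 105 mm, 50 mm high, loose, near the robot on its right. Origin: centre of its underside
Things that resemble listed ones, but are neither listed nor needed, are in the scene too. Of the things like the jar_yellow, leave any that is purple; of the rest the smaller one is meant.

How it is judged:
By the outcome, as a careful person would: the job done as asked, in the order asked, and still so for the second after the job is handed in, with the robot touching nothing.
It also fails if it takes over 45 s, if anything falls off the work surface, if the arm or the gripper's body presses on something with over 40 N, if the wrist force passes 120 N, or if a joint passes its speed limit or range.

## Working session

There is one attempt and no reset: what is moved stays moved. The work goes in short steps, Python scripts to look and compute and a tool call to move; the robot and the scene stay as the last step left them, time stands still between calls to the robot, and variables do not carry over. Pictures are saved under pics/ and viewed, at most 10 in all, crops included, and the job is handed in when it is done.

Besides the shell and the picture viewer there is one more tool, called after ">>>" as name(argument=value, ...) on one line, values as JSON. carry_out: Moves the arm, as the interface text tells. Its arguments: {"type":"object","properties":{"targets":{"type":"array"},"grip_force":{"type":"number"}},"required":["targets"]}

```bash
mkdir -p pics; cat > h.py <<'E'
import numpy as np, cv2, json
from bench import arm
def snap(n,tag):
    c=arm.read_camera(n); cv2.imwrite(f'pics/{tag}.png',c['frame'][:,:,::-1]); 
    np.save(f'pics/{tag}.npy',{k:v for k,v in c.items()},allow_pickle=True); return c
def ray(c,u,v):
    d=np.array([(u-c['cx'])/c['fx'],-(v-c['cy'])/c['fy'],-1.]); return np.array(c['origin']),np.array(c['rotation'])@d
def onz(c,u,v,z):
    o,d=ray(c,u,v); return o+d*(z-o[2])/d[2]
def proj(c,p):
    q=np.array(c['rotation']).T@(np.array(p)-c['origin']); return c['cx']+c['fx']*q[0]/-q[2], c['cy']-c['fy']*q[1]/-q[2]
def load(t): return np.load(f'pics/{t}.npy',allow_pickle=True).item()
E
python3 - <<'E'
from h import *
for n in('scene','side'):
    c=snap(n,n+'0'); print(n,{k:v for k,v in c.items() if k!='frame'})
s=arm.state(); print(s['time_s'],s['ee_pos'],s['tcp_rot'],s['ft_force'])
E
```

```text
scene {'fx': 584.0204185574688, 'fy': 584.0204185574688, 'cx': 323.7785135427482, 'cy': 247.6870574982947, 'origin': array([1.45537173, 0.29789777, 1.44297305]), 'rotation': array([[-0.27826141, -0.78930579,  0.5473271 ],
       [ 0.96047853, -0.2329187 ,  0.15241349],
       [ 0.00718187,  0.56810672,  0.82292355]])}
side {'fx': 539.9499637777388, 'fy': 539.9499637777388, 'cx': 318.413039359841, 'cy': 236.88494508504883, 'origin': array([0.29104477, 1.10686466, 1.17107116]), 'rotation': array([[-0.96809421,  0.18024024, -0.17408919],
       [-0.25055218, -0.68473274,  0.68437174],
       [ 0.00414676,  0.70615475,  0.70804539]])}
0.1 [ 0.21289426 -0.58699428  0.21319463] [[ 9.40144342e-01  3.40776303e-01 -3.57693957e-04]
 [ 3.40776378e-01 -9.40142655e-01  1.80257061e-03]
 [ 2.77990003e-04 -1.81657021e-03 -9.99998311e-01]] [-0.61286075  0.10466017 -0.39376164]
```

View pics/scene0.png

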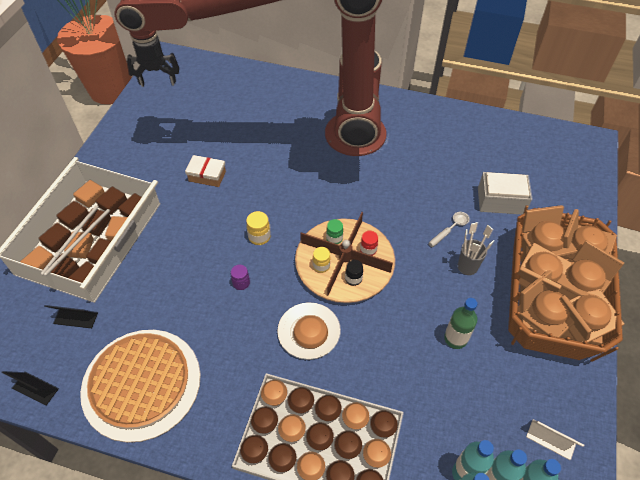

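View pics/side0.png

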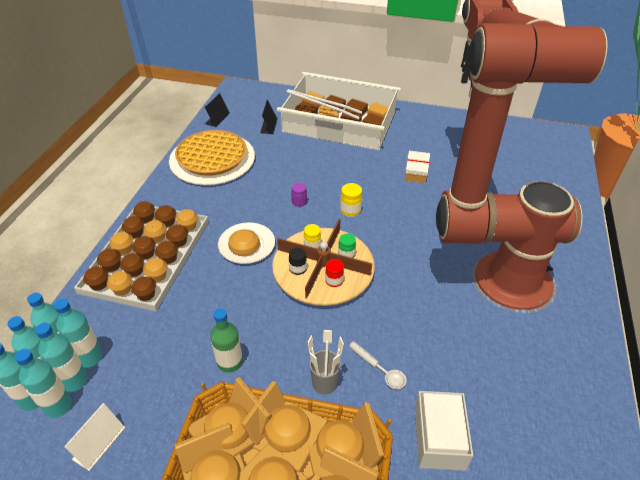

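The scene view shows the carousel with its knob at about (346,244). The jars on it are red (370,242), green (335,231), yellow (321,258) and black (354,270), and the plate is at (309,331). In the side view, red is at (335,272) and the plate at (247,243). The only red jar is the one on the carousel. The other red things are the box band (205,168) and nothing jar-like. The lookalikes are the larger yellow jar (258,228) and the purple one (240,277), both off the carousel. I'll check this in a close crop.

```bash
python3 - <<'E'
from h import *
a=load('scene0')['frame'][200:370,265:410,::-1]; b=load('side0')['frame'][210:315,205:385,::-1]
cv2.imwrite('pics/cs.png',cv2.resize(a,None,fx=3.5,fy=3.5,interpolation=2)); cv2.imwrite('pics/cd.png',cv2.resize(b,None,fx=4.4,fy=4.4,interpolation=2))
E
```

```text
(no output)
```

View pics/cs.png

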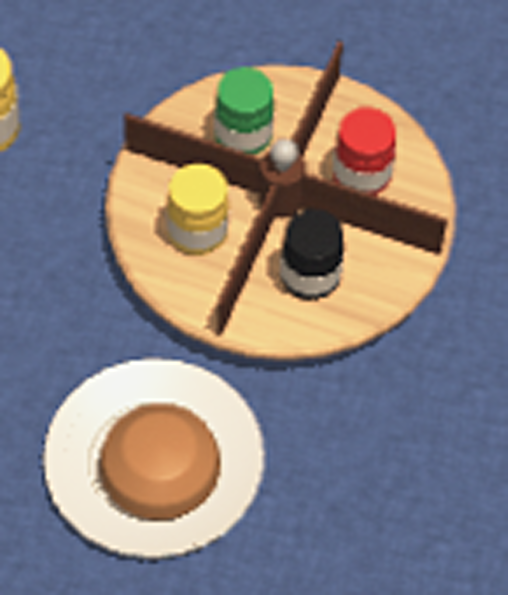

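View pics/cd.png

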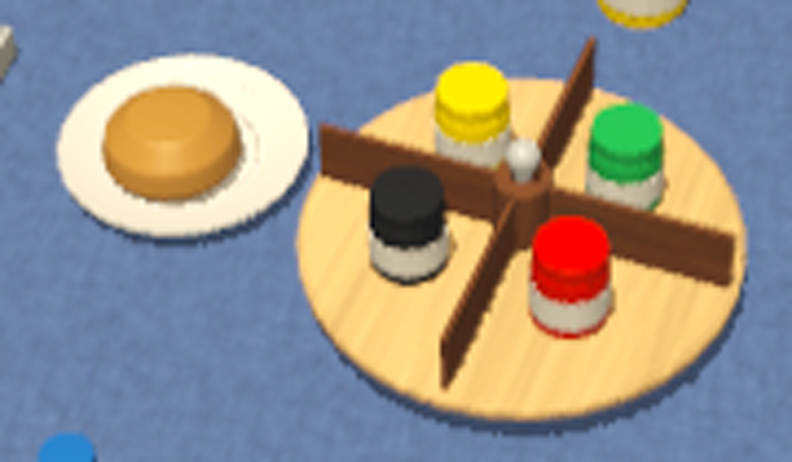

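```bash
cat > m.py <<'E'
from h import *
def tri(ca,a,cb,b):
    A=[];r=[]
    for c,(u,v) in((ca,a),(cb,b)):
        o,d=ray(c,u,v); d/=np.linalg.norm(d); P=np.eye(3)-np.outer(d,d); A.append(P); r.append(P@o)
    return np.linalg.lstsq(np.vstack(A),np.hstack(r),rcond=None)[0]
S=lambda x,y:(265+x/3.5-.36,200+y/3.5-.36)
D=lambda x,y:(205+x/4.4-.39,210+y/4.4-.39)
E
python3 - <<'E'
from m import *
cs,cd=load('scene0'),load('side0')
P={}
for n,a,b in [('knob',(285,152),(523,152)),('green',(245,88),(627,126)),('red',(366,130),(571,242)),('yellow',(199,187),(473,88)),('black',(314,230),(408,193)),('plate',(154,457),(183,146)),('end1',(340,42),(732,240)),('end2',(444,222),(445,345)),('end3',(218,322),(322,128)),('end4',(127,117),(593,42))]:
    P[n]=p=tri(cs,S(*a),cd,D(*b)); print(n,p.round(4))
k=P['knob'];jc=np.mean([P[n] for n in('green','red','yellow','black')],0);ec=np.mean([P[f'end{i}'] for i in(1,2,3,4)],0);print('centres',jc,ec)
c=(k[:2]+ec[:2])/2
for n in P: v=P[n][:2]-c; print(n,np.degrees(np.arctan2(v[1],v[0])).round(1),np.hypot(*v).round(4))
# disc ellipse centre check
for cam in(cs,cd):
    h=cv2.cvtColor(cam['frame'],cv2.COLOR_RGB2HSV)
    print([onz(cam,*(S(281,211) if cam is cs else D(521,248)),.034)])
E
```

```text
knob [0.5329 0.1047 0.1076]
green [0.4758 0.0564 0.0995]
red [0.4878 0.1614 0.0985]
yellow [0.5797 0.0473 0.0985]
black [0.5941 0.1459 0.0983]
plate [0.7778 0.0694 0.0154]
end1 [0.3944 0.1181 0.0818]
end2 [0.5444 0.2412 0.0781]
end3 [0.6748 0.0877 0.0716]
end4 [ 0.5182 -0.0325  0.0812]
centres [0.53435791 0.10275822 0.09869443] [0.53293726 0.10362153 0.07817458]
knob 94.2 0.0005
green -140.1 0.0744
red 128.2 0.0729
yellow -50.5 0.0737
black 34.3 0.0741
plate -8.1 0.2473
end1 174.2 0.1392
end2 85.2 0.1375
end3 -6.6 0.1429
end4 -96.1 0.1374
[array([0.54225292, 0.10753942, 0.034     ])]
[array([0.52899103, 0.1167673 , 0.034     ])]
```

>>> carry_out(targets=[[[0.0206, -0.0282, 0, 0, 0, 0, 0], [0.0206, -0.0282, 0, 0, 0, 0, 0], [0.0206, -0.0282, 0, 0, 0, 0, 0], [0.0206, -0.0282, 0, 0, 0, 0, 0], [0.0206, -0.0282, 0, 0, 0, 0, 0], [0.0206, -0.0282, 0, 0, 0, 0, 0], [0.0206, -0.0282, 0, 0, 0, 0, 0], [0.0206, -0.0282, 0, 0, 0, 0, 0], [0.0206, -0.0282, 0, 0, 0, 0, 0], [0.0206, -0.0282, 0, 0, 0, 0, 0]]])

```text
time_s: 0.93
ee_pos: [0.3105, -0.2505, 0.2138]
tcp_rot: [[0.94, 0.34, -0.0], [0.34, -0.94, 0.0], [0.0, -0.0, -1.0]]
ft_force: [0.9, -0.4, 0.1]
opening: -0.0
gripper_force: 0.0
```

>>> carry_out(targets=[[[0.0206, -0.0282, 0, 0, 0, 0, 0], [0.0206, -0.0282, 0, 0, 0, 0, 0], [0.0206, -0.0282, 0, 0, 0, 0, 0], [0.0206, -0.0282, 0, 0, 0, 0, 0], [0.0206, -0.0282, 0, 0, 0, 0, 0], [0.0206, -0.0282, 0, 0, 0, 0, 0], [0.0206, -0.0282, 0, 0, 0, 0, 0], [0.0206, -0.0282, 0, 0, 0, 0, 0], [0.0206, -0.0282, 0, 0, 0, 0, 0], [0.0206, -0.0282, 0, 0, 0, 0, 0]]])

```text
time_s: 1.77
ee_pos: [0.4079, 0.085, 0.214]
tcp_rot: [[0.94, 0.341, 0.0], [0.341, -0.94, -0.0], [0.0, 0.0, -1.0]]
ft_force: [-0.1, -1.2, 1.0]
opening: 0.0003
gripper_force: 0.0
```

>>> carry_out(targets=[[[0, 0, 0, 0, 0, -0.122, 0], [0, 0, 0, 0, 0, -0.122, 0], [0, 0, 0, 0, 0, -0.122, 0], [0, 0, 0, 0, 0, -0.122, 0], [0, 0, 0, 0, 0, -0.122, 0], [0, 0, 0, 0, 0, -0.122, 0], [0, 0, 0, 0, 0, -0.122, 0], [0, 0, 0, 0, 0, -0.122, 0], [0, 0, 0, 0, 0, -0.122, 0], [0, 0, 0, 0, 0, -0.122, 0]]])

```text
time_s: 2.6
ee_pos: [0.4078, 0.0831, 0.2138]
tcp_rot: [[-0.003, 1.0, -0.001], [1.0, 0.003, 0.0], [0.0, -0.001, -1.0]]
ft_force: [0.4, 0.1, 0.4]
opening: 0.0
gripper_force: 0.0
```

>>> carry_out(targets=[[[0, 0, 0, 0, 0, -0.122, 0], [0, 0, 0, 0, 0, -0.122, 0], [0, 0, 0, 0, 0, -0.122, 0], [0, 0, 0, 0, 0, -0.122, 0], [0, 0, 0, 0, 0, -0.122, 0], [0, 0, 0, 0, 0, -0.122, 0], [0, 0, 0, 0, 0, -0.122, 0], [0, 0, 0, 0, 0, -0.122, 0], [0, 0, 0, 0, 0, -0.122, 0], [0, 0, 0, 0, 0, -0.122, 0]]])

```text
time_s: 3.43
ee_pos: [0.4078, 0.0831, 0.2138]
tcp_rot: [[-0.94, 0.341, -0.001], [0.341, 0.94, -0.0], [0.001, -0.0, -1.0]]
ft_force: [-0.2, -0.2, 0.6]
opening: 0.0001
gripper_force: 0.0
```

>>> carry_out(targets=[[[0, 0, 0, 0, 0, -0.122, 0], [0, 0, 0, 0, 0, -0.122, 0], [0, 0, 0, 0, 0, 0, 0]]])

```text
time_s: 3.68
ee_pos: [0.4078, 0.0831, 0.2138]
tcp_rot: [[-0.994, 0.108, -0.001], [0.108, 0.994, -0.0], [0.001, -0.0, -1.0]]
ft_force: [0.2, -0.6, 1.5]
opening: 0.0002
gripper_force: 0.0
```

>>> carry_out(targets=[[[0, 0, 0.025, 0, 0, 0, 0], [0, 0, 0.025, 0, 0, 0, 0], [0, 0, 0.025, 0, 0, 0, 0], [0, 0, 0.025, 0, 0, 0, 0], [0, 0, 0, 0, 0, 0, 0]]])

```text
time_s: 4.1
ee_pos: [0.4039, 0.083, 0.1085]
tcp_rot: [[-0.994, 0.113, -0.011], [0.113, 0.994, -0.0], [0.011, -0.001, -1.0]]
ft_force: [-0.2, -0.3, -0.6]
opening: -0.0
gripper_force: 0.0
```

```bash
python3 - <<'E'
from m import *
cd=snap('side','side1'); cs=snap('scene','scene1')
a=cd['frame'][190:310,270:430,::-1]; b=cs['frame'][180:300,270:430,::-1]
cv2.imwrite('pics/j.png',np.vstack([cv2.resize(i,None,fx=2.5,fy=2.5,interpolation=2) for i in(a,b)])) 
s0=load('scene0');d0=load('side0')
print('water',onz(s0,458,344,0),onz(d0,229,368,0),'cup',onz(s0,470,270,0),onz(d0,324,390,0),'bigyellow',onz(s0,258,242,0),onz(d0,350,213,0))
E
```

```text
water [0.69661872 0.46623327 0.        ] [0.67771819 0.47275966 0.        ] cup [0.45066944 0.4639002  0.        ] [0.43669354 0.47147107 0.        ] bigyellow [ 0.53182626 -0.16568185  0.        ] [ 0.50815031 -0.15551653  0.        ]
```

View pics/j.png

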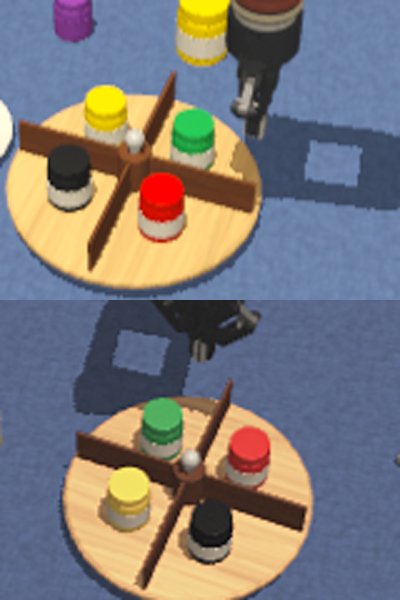

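The tip hangs clear beside the near divider, on the green jar's side and above disc level. The bottle and cup are far off.

>>> carry_out(targets=[[[0, 0, 0.012, 0, 0, 0, 0], [0, 0, 0.012, 0, 0, 0, 0], [0, 0, 0.012, 0, 0, 0, 0], [0, 0, 0.01, 0, 0, 0, 0], [0, 0, 0, 0, 0, 0, 0], [0, 0, 0, 0, 0, 0, 0]]])

```text
time_s: 4.7
ee_pos: [0.4087, 0.0831, 0.0692]
tcp_rot: [[-0.994, 0.11, 0.001], [0.11, 0.994, 0.0], [-0.001, 0.0, -1.0]]
ft_force: [0.5, 0.1, 0.2]
opening: 0.0002
gripper_force: 0.0
```

>>> carry_out(targets=[[[0, 0.004, 0, 0, 0, 0, 0], [0, 0.004, 0, 0, 0, 0, 0], [0, 0.004, 0, 0, 0, 0, 0], [0, 0.003, 0, 0, 0, 0, 0], [0, 0.002, 0, 0, 0, 0, 0], [0, 0.001, 0, 0, 0, 0, 0], [0, 0, 0, 0, 0, 0, 0]]])

```text
time_s: 5.28
ee_pos: [0.4101, 0.1013, 0.0683]
tcp_rot: [[-0.994, 0.109, -0.0], [0.109, 0.994, -0.0], [0.0, -0.0, -1.0]]
ft_force: [0.8, -0.3, 0.7]
opening: 0.0004
gripper_force: 0.0
```

>>> carry_out(targets=[[[0.0003, 0.0021, 0, 0, 0, 0.0175, 0], [0.0004, 0.0032, 0, 0, 0, 0.0262, 0], [0.0005, 0.0043, 0, 0, 0, 0.035, 0], [0.0005, 0.0043, 0, 0, 0, 0.035, 0], [0.0005, 0.0043, 0, 0, 0, 0.035, 0], [0.0005, 0.0043, 0, 0, 0, 0.035, 0], [0.0005, 0.0043, 0, 0, 0, 0.035, 0], [0.0005, 0.0043, 0, 0, 0, 0.035, 0]]])

```text
time_s: 5.95
ee_pos: [0.4132, 0.1322, 0.0682]
tcp_rot: [[-0.934, 0.358, -0.0], [0.358, 0.934, -0.0], [0.0, -0.0, -1.0]]
ft_force: [-0.2, 0.3, 0.1]
opening: -0.0002
gripper_force: 0.0
```

```bash
python3 - <<'E'
from m import *
cd=snap('side','side2'); cs=snap('scene','scene2')
a=cd['frame'][190:310,270:430,::-1]; b=cs['frame'][180:300,270:430,::-1]
cv2.imwrite('pics/j2.png',np.vstack([cv2.resize(i,None,fx=2.5,fy=2.5,interpolation=2) for i in(a,b)])) 
print(arm.state()['ft_force'])
E
```

```text
[-0.47977485 -0.71778256 -0.16357897]
```

View pics/j2.png

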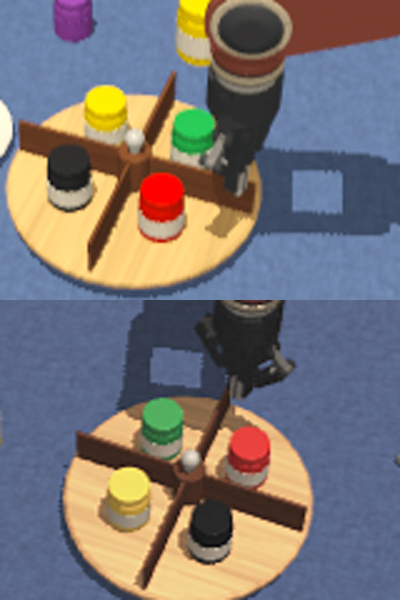

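```bash
python3 - <<'E'
from m import *
cs,cd=load('scene2'),load('side2')
s=arm.state(); t=s['ee_pos']; print(t, s['opening'],s['joint_pos'])
for z in(.06,.068,.085): print(z,proj(cs,[t[0],t[1],z]),proj(cd,[t[0],t[1],z]))
print(tri(cs,(364.4,218),cd,(364.8,267.2)))
print('base',proj(cs,[.533-.139,.118,.084]),proj(cd,[.394,.118,.084]))
i=np.vstack([cv2.resize(c['frame'][v:v+60,u:u+80,::-1],None,fx=8,fy=5,interpolation=2) if 0 else cv2.resize(c['frame'][v:v+50,u:u+80,::-1],None,fx=6,fy=6,interpolation=2) for c,u,v in((cd,325,240),(cs,325,190))])
cv2.imwrite('pics/j3.png',i); print(i.shape)
E
```

```text
[0.41325377 0.13237594 0.06825796] -0.00015906914078578886 [ 7.91207039e+00 -1.65757809e+01  1.24829687e+02  6.11956437e-03
  7.17549746e+01 -6.12614075e+01]
0.06 (np.float64(364.5624320389804), np.float64(222.27841121189877)) (np.float64(362.79994688317095), np.float64(271.7729756826915))
0.068 (np.float64(364.73732080113496), np.float64(220.64471632968676)) (np.float64(362.9832668191576), np.float64(269.83133153208604))
0.085 (np.float64(365.1134224915532), np.float64(217.1314236557735)) (np.float64(363.37755382636965), np.float64(265.6552169317165))
[0.40970808 0.12966195 0.07621783]
base (np.float64(361.9284086515983), np.float64(211.29063773536234)) (np.float64(371.3560650792862), np.float64(263.4242195228155))
(600, 480, 3)
```

View pics/j3.png

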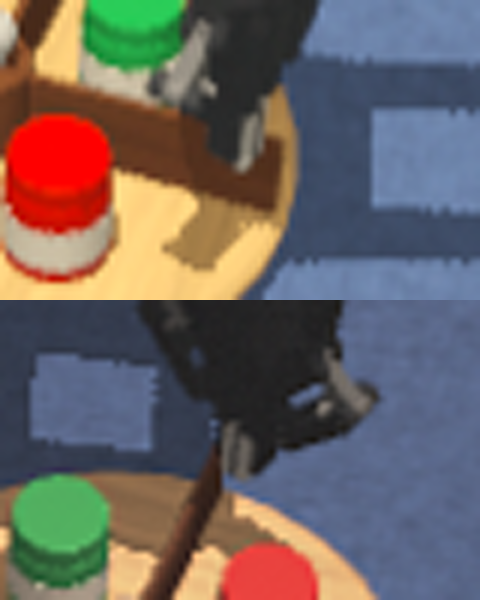

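The carousel hasn't turned. The fingertip (side about 365,268; scene about 365,219) went over the top of the divider, so the tip stands higher than the nominal figure. I'll go back, drop lower and push again.

>>> carry_out(targets=[[[0, 0, -0.015, 0, 0, 0, 0], [-0.0013, -0.0077, 0, 0, 0, -0.0634, 0], [-0.0013, -0.0077, 0, 0, 0, -0.0634, 0], [-0.0013, -0.0077, 0, 0, 0, -0.0634, 0], [-0.0013, -0.0077, 0, 0, 0, -0.0634, 0], [0, -0.01, 0, 0, 0, 0, 0], [0, -0.01, 0, 0, 0, 0, 0], [0, 0, 0, 0, 0, 0, 0]]])

```text
time_s: 6.72
ee_pos: [0.4077, 0.0798, 0.0832]
tcp_rot: [[-0.994, 0.113, -0.0], [0.113, 0.994, -0.001], [0.0, -0.001, -1.0]]
ft_force: [-0.8, 0.2, -0.1]
opening: 0.0001
gripper_force: 0.0
```

>>> carry_out(targets=[[[0, 0, 0.01, 0, 0, 0, 0], [0, 0, 0.01, 0, 0, 0, 0], [0, 0, 0.006, 0, 0, 0, 0], [0, 0, 0.005, 0, 0, 0, 0], [0, 0, 0, 0, 0, 0, 0], [0, 0, 0, 0, 0, 0, 0]]])

```text
time_s: 7.22
ee_pos: [0.4074, 0.0814, 0.0516]
tcp_rot: [[-0.994, 0.109, -0.002], [0.109, 0.994, -0.0], [0.002, -0.0, -1.0]]
ft_force: [-0.2, -0.0, 0.1]
opening: 0.0001
gripper_force: 0.0
```

```bash
cat >> m.py <<'E'
def lids(c,tag=None):
    h=cv2.cvtColor(c['frame'],cv2.COLOR_RGB2HSV); out={}
    for n,lo,hi in(('red',(0,170,110),(5,255,255)),('yellow',(24,130,120),(32,255,255)),('green',(60,120,60),(80,255,255))):
        m=cv2.inRange(h,lo,hi)
        if n=='red': m|=cv2.inRange(h,(174,170,110),(179,255,255))
        k,_,st,ce=cv2.connectedComponentsWithStats(m)
        out[n]=[(ce[i].round(1).tolist(),int(st[i,4])) for i in range(1,k) if st[i,4]>60 and 200<ce[i][1]<330 and 230<ce[i][0]<420]
    return out
E
python3 - <<'E'
from m import *
print(lids(load('scene0')),lids(load('scene2')),lids(load('side0')),sep='\n')
c=snap('side','side3');c2=snap('scene','scene3');print(arm.state()['ee_pos'],arm.state()['ft_force'],lids(c2))
i=np.vstack([cv2.resize(q['frame'][v:v+50,u:u+80,::-1],None,fx=6,fy=6,interpolation=2) for q,u,v in((c,325,225),(c2,310,180))])
cv2.imwrite('pics/j4.png',i)
E
```

```text
{'red': [([369.5, 239.6], 239)], 'yellow': [([256.9, 219.5], 267), ([321.0, 253.3], 167)], 'green': [([334.7, 228.3], 231)]}
{'red': [([369.5, 239.5], 244)], 'yellow': [([256.9, 219.5], 267), ([321.1, 253.3], 168)], 'green': [([334.8, 228.2], 236)]}
{'red': [([334.2, 268.3], 301)], 'yellow': [([311.8, 233.1], 260)], 'green': [([346.8, 242.2], 246)]}
[0.40817835 0.0813363  0.05250864] [ 0.8810608  -0.10247949  0.69923479] {'red': [([369.5, 239.6], 239)], 'yellow': [([256.9, 219.5], 267), ([321.0, 253.3], 167)], 'green': [([334.8, 228.2], 236)]}
```

View pics/j4.png

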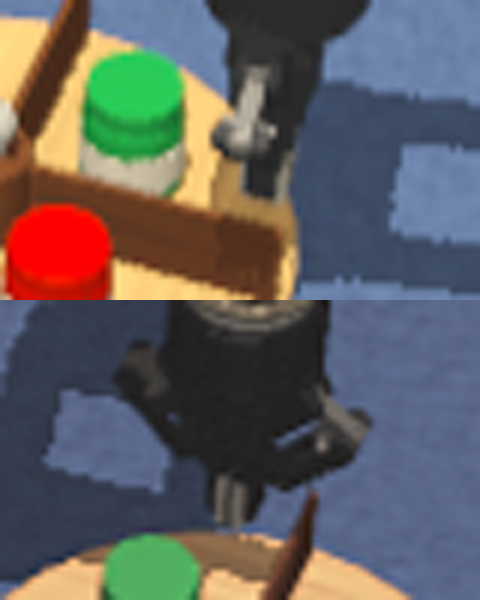

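```bash
python3 - <<'E'
from m import *
cs,cd=load('scene3'),load('side3')
print(tri(cs,(348.7,217.5),cd,(369.2,257.8)))
for z in(.044,.06,.075): print(z,proj(cs,[.408,.0813,z]),proj(cd,[.408,.0813,z]))
E
```

```text
[0.40733669 0.08079855 0.06093553]
0.044 (np.float64(348.155424874063), np.float64(220.31218511999845)) (np.float64(367.8034082225168), np.float64(262.65945357510867))
0.06 (np.float64(348.37790052808435), np.float64(217.06225324628411)) (np.float64(368.19796582049673), np.float64(258.8099246377887))
0.075 (np.float64(348.58954348700456), np.float64(213.97056574875663)) (np.float64(368.5732824143535), np.float64(255.14812190960623))
```

>>> carry_out(targets=[[[0, 0.004, 0.003, 0, 0, 0, 0], [0, 0.004, 0.002, 0, 0, 0, 0], [0, 0.004, 0, 0, 0, 0, 0], [0, 0.003, 0, 0, 0, 0, 0], [0, 0.003, 0, 0, 0, 0, 0], [0, 0.002, 0, 0, 0, 0, 0], [0, 0.002, 0, 0, 0, 0, 0], [0, 0.001, 0, 0, 0, 0, 0]]])

```text
time_s: 7.98
ee_pos: [0.4104, 0.1041, 0.0473]
tcp_rot: [[-0.994, 0.109, -0.0], [0.109, 0.994, -0.0], [0.0, -0.0, -1.0]]
ft_force: [-0.8, -1.9, 1.2]
opening: -0.0002
gripper_force: 1.0
```

>>> carry_out(targets=[[[0.0001, 0.0021, 0, 0, 0, 0.0175, 0], [0.0002, 0.0021, 0, 0, 0, 0.0175, 0], [0.0001, 0.0021, 0, 0, 0, 0.0175, 0], [0.0002, 0.0021, 0, 0, 0, 0.0175, 0], [0.0001, 0.0021, 0, 0, 0, 0.0175, 0], [0.0002, 0.0021, 0, 0, 0, 0.0175, 0]]])

```text
time_s: 8.48
ee_pos: [0.4113, 0.1168, 0.0472]
tcp_rot: [[-0.977, 0.215, -0.0], [0.215, 0.977, 0.0], [0.0, -0.0, -1.0]]
ft_force: [-0.7, -1.4, 0.2]
opening: -0.0002
gripper_force: 1.0
```

```bash
python3 - <<'E'
from m import *
print(lids(snap('scene','scene4')));s=arm.state();print(s['ee_pos'],s['ft_force'])
E
```

```text
{'red': [([370.7, 242.5], 237)], 'yellow': [([256.9, 219.5], 267), ([319.8, 250.3], 169)], 'green': [([338.0, 227.0], 236)]}
[0.41157511 0.11724333 0.04728888] [-0.29282654 -0.61666654  0.29295126]
```

The carousel turns with the push, at about 2 N. I'll carry on along the arc.

>>> carry_out(targets=[[[0.0002, 0.0032, 0, 0, 0, 0.0262, 0], [0.0004, 0.0043, 0, 0, 0, 0.035, 0], [0.0004, 0.0043, 0, 0, 0, 0.035, 0], [0.0004, 0.0043, 0, 0, 0, 0.035, 0], [0.0004, 0.0043, 0, 0, 0, 0.035, 0], [0.0004, 0.0043, 0, 0, 0, 0.035, 0], [0.0004, 0.0043, 0, 0, 0, 0.035, 0], [0.0004, 0.0043, 0, 0, 0, 0.035, 0], [0.0004, 0.0043, 0, 0, 0, 0.035, 0], [0.0004, 0.0043, 0, 0, 0, 0.035, 0]]])

```text
time_s: 9.37
ee_pos: [0.4231, 0.157, 0.0472]
tcp_rot: [[-0.848, 0.53, 0.0], [0.53, 0.848, -0.0], [-0.0, -0.0, -1.0]]
ft_force: [0.3, -2.8, 0.5]
opening: 0.0
gripper_force: 1.1
```

>>> carry_out(targets=[[[0.0004, 0.0043, 0, 0, 0, 0.035, 0], [0.0004, 0.0043, 0, 0, 0, 0.035, 0], [0.0004, 0.0043, 0, 0, 0, 0.035, 0], [0.0004, 0.0043, 0, 0, 0, 0.035, 0], [0.0004, 0.0043, 0, 0, 0, 0.035, 0], [0.0004, 0.0043, 0, 0, 0, 0.035, 0], [0.0004, 0.0043, 0, 0, 0, 0.035, 0], [0.0004, 0.0043, 0, 0, 0, 0.035, 0], [0.0004, 0.0043, 0, 0, 0, 0.035, 0], [0.0004, 0.0043, 0, 0, 0, 0.035, 0]]])

```text
time_s: 10.2
ee_pos: [0.4481, 0.1918, 0.0472]
tcp_rot: [[-0.615, 0.788, -0.0], [0.788, 0.615, -0.001], [-0.0, -0.0, -1.0]]
ft_force: [-0.3, -2.5, 0.9]
opening: 0.0001
gripper_force: 1.1
```

>>> carry_out(targets=[[[0.0004, 0.0043, 0, 0, 0, 0.035, 0], [0.0004, 0.0043, 0, 0, 0, 0.035, 0], [0.0004, 0.0043, 0, 0, 0, 0.035, 0], [0.0004, 0.0043, 0, 0, 0, 0.035, 0], [0.0004, 0.0043, 0, 0, 0, 0.035, 0], [0.0004, 0.0043, 0, 0, 0, 0.035, 0], [0.0004, 0.0043, 0, 0, 0, 0.035, 0], [0.0004, 0.0043, 0, 0, 0, 0.035, 0], [0.0004, 0.0043, 0, 0, 0, 0.035, 0], [0.0004, 0.0043, 0, 0, 0, 0.035, 0]]])

```text
time_s: 11.03
ee_pos: [0.4832, 0.2161, 0.0469]
tcp_rot: [[-0.307, 0.952, -0.001], [0.952, 0.307, -0.0], [0.0, -0.001, -1.0]]
ft_force: [-1.6, -1.9, 0.3]
opening: -0.0001
gripper_force: 1.1
```

>>> carry_out(targets=[[[0.0004, 0.0043, 0, 0, 0, 0.035, 0], [0.0004, 0.0043, 0, 0, 0, 0.035, 0], [0.0004, 0.0043, 0, 0, 0, 0.035, 0], [0.0004, 0.0043, 0, 0, 0, 0.035, 0], [0.0004, 0.0043, 0, 0, 0, 0.035, 0], [0.0004, 0.0043, 0, 0, 0, 0.035, 0], [0.0004, 0.0043, 0, 0, 0, 0.035, 0], [0.0004, 0.0043, 0, 0, 0, 0.035, 0], [0.0004, 0.0043, 0, 0, 0, 0.035, 0], [0.0004, 0.0043, 0, 0, 0, 0.035, 0]]])

```text
time_s: 11.87
ee_pos: [0.5245, 0.2269, 0.0467]
tcp_rot: [[0.038, 0.999, -0.002], [0.999, -0.038, -0.0], [-0.0, -0.002, -1.0]]
ft_force: [-2.1, -1.2, 0.6]
opening: -0.0002
gripper_force: 1.1
```

>>> carry_out(targets=[[[0.0004, 0.0043, 0, 0, 0, 0.035, 0], [0.0004, 0.0043, 0, 0, 0, 0.035, 0], [0.0004, 0.0043, 0, 0, 0, 0.035, 0], [0.0004, 0.0043, 0, 0, 0, 0.035, 0], [0.0004, 0.0043, 0, 0, 0, 0.035, 0], [0.0004, 0.0043, 0, 0, 0, 0.035, 0], [0.0004, 0.0043, 0, 0, 0, 0.035, 0], [0.0002, 0.0032, 0, 0, 0, 0.0262, 0], [0.0002, 0.0021, 0, 0, 0, 0.0175, 0]]])

```text
time_s: 12.62
ee_pos: [0.5601, 0.2244, 0.0467]
tcp_rot: [[0.32, 0.947, -0.001], [0.947, -0.32, 0.0], [0.0, -0.001, -1.0]]
ft_force: [-2.2, -0.3, -1.2]
opening: -0.0
gripper_force: 1.0
```

```bash
cat >> m.py <<'E'
def measure(tag):
    a=snap('scene','sc'+tag);b=snap('side','sd'+tag); print(lids(a)['red'],lids(b)['red'])
    C=np.array([.533,.104])
    # lid-blob centroid sits on the camera side of the lid, about z=.09; calibrated on the first pictures
    s0,d0=load('scene0'),load('side0')
    def ang(c,z): 
        p=onz(c,*lids(c)['red'][0][0],z); v=p[:2]-C; return np.degrees(np.arctan2(v[1],v[0])),np.hypot(*v)
    for z in(.09,): print([ang(c,z) for c in(s0,d0,a,b)])
    t=tri(a,lids(a)['red'][0][0],b,lids(b)['red'][0][0]);v=t[:2]-C;print(t,np.degrees(np.arctan2(v[1],v[0])))
    s=arm.state();print(s['ee_pos'],np.degrees(np.arctan2(s['tcp_rot'][1][0],s['tcp_rot'][0][0])),s['ft_force'],s['joint_pos'][5])
E
python3 -c "
from m import *
measure('5')"
```

```text
[([349.0, 269.0], 270)] []Traceback (most recent call last):
  File "<string>", line 3, in <module>
    measure('5')
    ~~~~~~~^^^^^
  File "m.py", line 24, in measure
    for z in(.09,): print([ang(c,z) for c in(s0,d0,a,b)])
                           ~~~^^^^^
  File "m.py", line 23, in ang
    p=onz(c,*lids(c)['red'][0][0],z); v=p[:2]-C; return np.degrees(np.arctan2(v[1],v[0])),np.hypot(*v)
             ~~~~~~~~~~~~~~^^^
IndexError: list index out of range
```

>>> carry_out(targets=[[[0.0002, 0.0032, 0, 0, 0, 0.0262, 0], [0.0003, 0.0043, 0, 0, 0, 0.035, 0], [0.0003, 0.0043, 0, 0, 0, 0.035, 0], [0.0003, 0.0043, 0, 0, 0, 0.035, 0], [0.0003, 0.0043, 0, 0, 0, 0.035, 0], [0.0003, 0.0043, 0, 0, 0, 0.035, 0], [0.0003, 0.0043, 0, 0, 0, 0.035, 0], [0.0003, 0.0043, 0, 0, 0, 0.035, 0], [0.0002, 0.0032, 0, 0, 0, 0.0262, 0], [0.0002, 0.0021, 0, 0, 0, 0.0175, 0]]])

```text
time_s: 13.55
ee_pos: [0.5963, 0.2095, 0.0473]
tcp_rot: [[0.598, 0.802, 0.0], [0.802, -0.598, 0.001], [0.001, -0.0, -1.0]]
ft_force: [-0.7, 1.9, -0.9]
opening: 0.0001
gripper_force: 1.0
```

>>> carry_out(targets=[[[0.0001, 0.0021, 0, 0, 0, 0.0175, 0], [0.0001, 0.0011, 0, 0, 0, 0.0087, 0], [0, 0, 0, 0, 0, 0, 0], [0, -0.002, 0, 0, 0, 0, 0], [0, -0.004, 0, 0, 0, 0, 0], [0, 0, 0, 0, 0, 0, 0], [0, 0, 0, 0, 0, 0, 0]]])

```text
time_s: 14.13
ee_pos: [0.5939, 0.2114, 0.0475]
tcp_rot: [[0.617, 0.787, 0.0], [0.787, -0.617, -0.0], [0.0, 0.0, -1.0]]
ft_force: [-0.4, -0.2, 0.1]
opening: 0.0002
gripper_force: 0.0
```

```bash
python3 - <<'E'
from m import *
a=snap('scene','sc6');b=snap('side','sd6');print(lids(a),lids(b))
s=arm.state();print(s['time_s'],s['ee_pos'],np.degrees(np.arctan2(s['tcp_rot'][1][0],s['tcp_rot'][0][0])),s['ft_force'])
i=np.hstack([cv2.resize(q['frame'][v:v+170,u:u+145,::-1],None,fx=2.75,fy=3.5,interpolation=2) if 0 else cv2.resize(q['frame'][v:v+h,u:u+133,::-1],None,fx=3,fy=3,interpolation=2) for q,u,v,h in((a,272,200,160),(b,255,200,160))])
cv2.imwrite('pics/j6.png',i);print(i.shape)
E
```

```text
{'red': [([339.6, 268.6], 267)], 'yellow': [([256.9, 219.5], 269)], 'green': []} {'red': [], 'yellow': [([350.1, 253.7], 279)], 'green': [([318.9, 269.9], 280)]}
14.2333 [0.59398621 0.2112908  0.0474841 ] 51.904847889586094 [-0.19816655 -0.27421539  0.82749309]
(480, 798, 3)
```

View pics/j6.png

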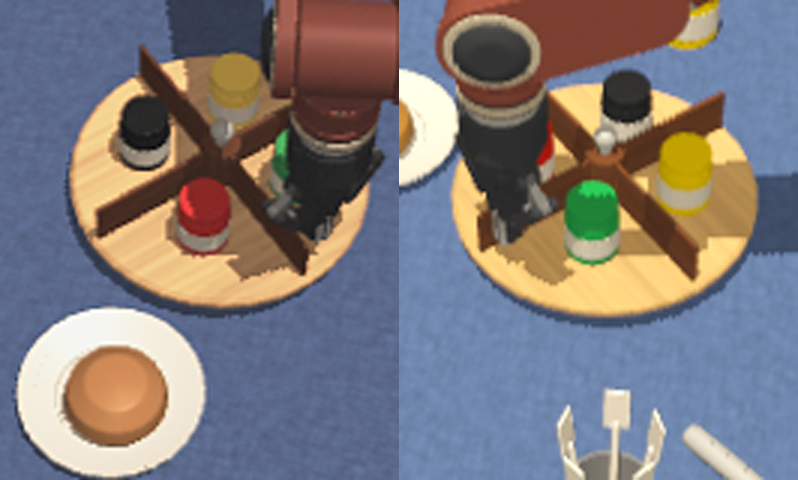

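```bash
python3 - <<'E'
from m import *
a,b=load('sc6'),load('sd6'); s0,d0=load('scene0'),load('side0'); C=np.array([.5330,.1040])
f=lambda c,uv,z:(lambda v:(np.degrees(np.arctan2(v[1],v[0])).round(1),np.hypot(*v).round(4)))(onz(c,*uv,z)[:2]-C)
print('red now',f(a,(340,265.3),.098),'blob',f(a,(339.6,268.6),.09),'blob0',f(s0,(369.5,239.6),.09),f(s0,S(366,130),.098))
print('plate',f(s0,S(154,457),.018),f(d0,D(183,146),.018))
print('ends0',[f(s0,S(*e),.084) for e in((340,42),(444,222),(218,322),(127,117))])
print('ends0s',[f(d0,D(*e),.084) for e in((732,238),(445,345),(322,128),(593,42))])
print('ends6',[f(a,e,.084) for e in((319,216.3),(304,271.3),(373.3,283))])
print('ends6s',[f(b,e,.084) for e in((353.3,285.7),(362.7,232))])
print('green,yellow side blob0',f(d0,(346.8,242.2),.09),f(d0,(311.8,233.1),.09),'now',f(b,(318.9,269.9),.09),f(b,(350.1,253.7),.09))
E
```

```text
red now (np.float64(3.0), np.float64(0.0717)) blob (np.float64(3.3), np.float64(0.0774)) blob0 (np.float64(124.3), np.float64(0.073)) (np.float64(127.7), np.float64(0.0732))
plate (np.float64(-7.8), np.float64(0.2487)) (np.float64(-7.7), np.float64(0.2457))
ends0 [(np.float64(174.2), np.float64(0.1383)), (np.float64(83.7), np.float64(0.1381)), (np.float64(-3.6), np.float64(0.1543)), (np.float64(-95.1), np.float64(0.1356))]
ends0s [(np.float64(173.7), np.float64(0.139)), (np.float64(85.9), np.float64(0.1425)), (np.float64(-4.9), np.float64(0.1353)), (np.float64(-96.7), np.float64(0.1358))]
ends6 [(np.float64(-129.7), np.float64(0.1331)), (np.float64(-38.7), np.float64(0.1406)), (np.float64(48.3), np.float64(0.1389))]
ends6s [(np.float64(136.3), np.float64(0.1492)), (np.float64(-133.0), np.float64(0.1359))]
green,yellow side blob0 (np.float64(-144.3), np.float64(0.0718)) (np.float64(-48.6), np.float64(0.0693)) now (np.float64(96.3), np.float64(0.0784)) (np.float64(-179.2), np.float64(0.0766))
```

>>> carry_out(targets=[[[0, 0.003, 0, 0, 0, 0, 0], [0, 0.003, 0, 0, 0, 0, 0], [0.0001, 0.0021, 0, 0, 0, 0.0175, 0], [0.0002, 0.0021, 0, 0, 0, 0.0175, 0], [0.0001, 0.0021, 0, 0, 0, 0.0175, 0], [0.0002, 0.0021, 0, 0, 0, 0.0175, 0], [0.0001, 0.0021, 0, 0, 0, 0.0175, 0], [0.0002, 0.0021, 0, 0, 0, 0.0175, 0], [0.0001, 0.0021, 0, 0, 0, 0.0175, 0], [0.0002, 0.0021, 0, 0, 0, 0.0175, 0]]])

```text
time_s: 15.07
ee_pos: [0.6123, 0.1974, 0.0473]
tcp_rot: [[0.722, 0.692, 0.0], [0.692, -0.722, 0.0], [0.0, 0.0, -1.0]]
ft_force: [-0.8, 2.1, 0.2]
opening: -0.0
gripper_force: 1.0
```

>>> carry_out(targets=[[[0.0001, 0.0011, 0, 0, 0, 0.0087, 0], [0, 0, 0, 0, 0, 0, 0], [0, -0.004, 0, 0, 0, 0, 0], [0, -0.006, 0, 0, 0, 0, 0], [0, 0, -0.034, 0, 0, 0, 0], [0, 0, -0.034, 0, 0, 0, 0], [0, 0, -0.034, 0, 0, 0, 0], [0, 0, -0.034, 0, 0, 0, 0], [0, 0, -0.034, 0, 0, 0, 0]]])

```text
time_s: 15.82
ee_pos: [0.6052, 0.204, 0.2188]
tcp_rot: [[0.727, 0.687, -0.0], [0.687, -0.727, -0.001], [-0.001, 0.0, -1.0]]
ft_force: [1.5, 1.2, 0.8]
opening: 0.0003
gripper_force: 0.0
```

>>> carry_out(targets=[[[-0.034, 0.016, 0, 0, 0, 0, 0], [-0.034, 0.016, 0, 0, 0, 0, 0], [-0.034, 0.016, 0, 0, 0, 0, 0], [-0.034, 0.016, 0, 0, 0, 0, 0], [-0.034, 0.016, 0, 0, 0, 0, 0], [-0.034, 0.016, 0, 0, 0, 0, 0], [-0.034, 0.016, 0, 0, 0, 0, 0], [-0.034, 0.016, 0, 0, 0, 0, 0], [-0.034, 0.016, 0, 0, 0, 0, 0], [-0.034, 0.016, 0, 0, 0, 0, 0]]])

```text
time_s: 16.65
ee_pos: [0.4674, -0.147, 0.2173]
tcp_rot: [[0.727, 0.687, 0.0], [0.687, -0.727, -0.001], [-0.0, 0.001, -1.0]]
ft_force: [0.4, -0.6, -0.5]
opening: -0.0003
gripper_force: 0.0
```

>>> carry_out(targets=[[[-0.034, 0.016, 0, 0, 0, 0, 0], [-0.034, 0.016, 0, 0, 0, 0, 0], [0, 0, 0, 0, 0, 0, 0]]])

```text
time_s: 16.9
ee_pos: [0.4388, -0.2205, 0.2173]
tcp_rot: [[0.731, 0.682, -0.001], [0.682, -0.731, -0.003], [-0.003, 0.001, -1.0]]
ft_force: [-0.5, 0.8, -0.3]
opening: 0.0001
gripper_force: 0.0
```

```bash
python3 - <<'E'
from m import *
a=snap('scene','sc7');b=snap('side','sd7');print(lids(a),lids(b))
s=arm.state();print(s['time_s'],s['ee_pos'],np.degrees(np.arctan2(s['tcp_rot'][1][0],s['tcp_rot'][0][0])),s['ft_force'])
i=np.vstack([cv2.resize(a['frame'][200:355,270:405,::-1],(459,0) and None,fx=3.4,fy=3.4,interpolation=2)])
j=cv2.resize(b['frame'][215:310,205:385,::-1],None,fx=1,fy=1)
A=cv2.resize(a['frame'][200:350,265:405,::-1],None,fx=4,fy=4,interpolation=2)  # 560x600
cv2.imwrite('pics/a7.png',A)
E
```

```text
{'red': [([335.9, 267.2], 276)], 'yellow': [([256.9, 219.5], 270), ([353.6, 224.4], 155)], 'green': [([370.4, 254.6], 249)]} {'red': [([298.6, 243.9], 244)], 'yellow': [([349.3, 256.1], 295)], 'green': [([315.0, 269.1], 284)]}
17.0 [ 0.44056418 -0.21649947  0.21713494] 43.20354416629703 [ 0.31310779 -0.03474149 -0.03111153]
```

View pics/a7.png

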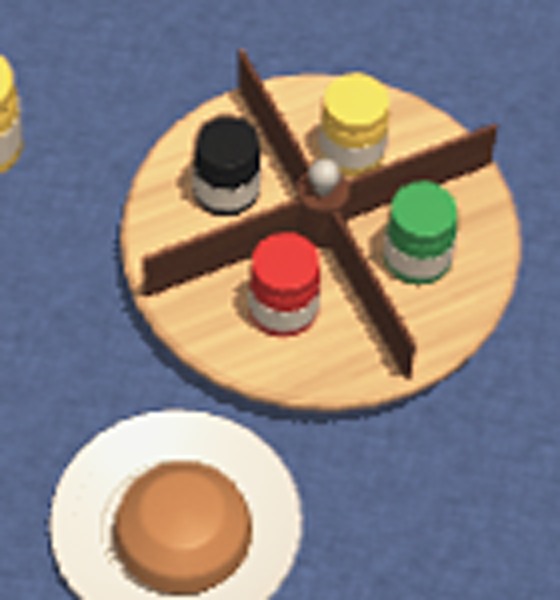

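The view is clear now. Red lid top is at crop (286,260) and knob at (324,172), with the plate centre at about (176,525). Red is slightly short of the line to the plate. I'll compute the remaining angle numerically.

```bash
cat > fit.py <<'E'
from m import *
from scipy.optimize import least_squares
def cyl(c,x,y,r,z0,z1):
    t=np.linspace(0,2*np.pi,72,endpoint=False)
    p=np.array([proj(c,(x+r*np.cos(q),y+r*np.sin(q),z)) for z in(z0,z1) for q in t],np.float32)
    m=cv2.moments(cv2.convexHull(p)); return np.array([m['m10'],m['m01']])/m['m00']
def pick(c,n,near):
    L=lids(c)[n]; return np.array(min(L,key=lambda l:np.hypot(*np.subtract(l[0],near)))[0])
def locate(a,b,n,zlow,guess):
    ob=[(c,pick(c,n,proj(c,(*guess,.09)))) for c in(a,b)]
    g=least_squares(lambda q:np.concatenate([cyl(c,q[0],q[1],.0245,zlow,.098)-o for c,o in ob]),guess); return g.x,np.sqrt(2*g.cost)
def plate(c,near):
    h=cv2.cvtColor(c['frame'],cv2.COLOR_RGB2HSV); m=cv2.inRange(h,(0,0,150),(179,70,255))
    cs,_=cv2.findContours(m,cv2.RETR_EXTERNAL,cv2.CHAIN_APPROX_NONE); k=max((q for q in cs if cv2.pointPolygonTest(cv2.convexHull(q),near,False)>0),key=cv2.contourArea)
    M=cv2.moments(cv2.convexHull(k)); return np.array([M['m10'],M['m01']])/M['m00']
deg=lambda v:np.degrees(np.arctan2(v[1],v[0]))
def report(ta,tb):
    s0,d0=load('scene0'),load('side0'); a,b=load(ta),load(tb)
    po=[(c,plate(c,n)) for c,n in((a,(310,331)),(b,(245,243)))]
    P=least_squares(lambda q:np.concatenate([cyl(c,*q,.085,.012,.018)-o for c,o in po]),[.778,.069]); print('plate',P.x,np.sqrt(2*P.cost))
    for zl in(.076,.082):
        G0=dict(red=(.488,.161),green=(.476,.056),yellow=(.580,.047)); C=np.array([.533,.104])
        R=cv2.getRotationMatrix2D((0,0),DEL,1)[:,:2]
        A=[];B=[]
        for n,g in G0.items():
            x,e=locate(s0,d0,n,zl,g); th=np.radians(DEL); v=np.array(g)-C
            g2=C+[v[0]*np.cos(th)-v[1]*np.sin(th),v[0]*np.sin(th)+v[1]*np.cos(th)]
            y,f=locate(a,b,n,zl,g2); A.append(x);B.append(y); print(n,x.round(4),y.round(4),round(e,1),round(f,1))
        A,B=np.array(A),np.array(B)
        def res(q,A,B):
            c,s=np.cos(q[2]),np.sin(q[2]); d=A-q[:2]; return (np.c_[c*d[:,0]-s*d[:,1],s*d[:,0]+c*d[:,1]]+q[:2]-B).ravel()
        for sl in(slice(0,2),slice(0,3)):
            g=least_squares(res,[*C,np.radians(DEL)],args=(A[sl],B[sl])); ax=g.x[:2]
            print('axis',ax.round(4),'turn',np.degrees(g.x[2]).round(2),'red',deg(B[0]-ax).round(2),'plate',deg(P.x-ax).round(2),'rest',(deg(B[0]-ax)-deg(P.x-ax)).round(2),'r',np.hypot(*(B-ax).T).round(4))
E
python3 - <<'E'
import fit; fit.DEL=-134.; fit.report('sc7','sd7')
E
```

```text
plate [0.77718022 0.06861412] 1.437323244009623
red [0.4881 0.1633] [0.6056 0.098 ] 0.7 0.8
green [0.4768 0.0582] [0.5371 0.1787] 0.9 0.7
yellow [0.5776 0.0464] [0.4546 0.1086] 1.6 1.7
axis [0.5328 0.1055] turn -133.57 red -5.89 plate -8.58 rest 2.68 r [0.0731 0.0733 0.0783]
axis [0.5319 0.1048] turn -132.39 red -5.34 plate -8.4 rest 3.07 r [0.074  0.074  0.0774]
red [0.4885 0.1644] [0.605  0.0992] 1.3 1.6
green [0.4775 0.0595] [0.5377 0.1795] 1.6 1.5
yellow [0.5782 0.0485] [0.4555 0.1086] 1.6 1.4
axis [0.533  0.1069] turn -134.0 red -6.11 plate -8.9 rest 2.79 r [0.0724 0.0727 0.0775]
axis [0.5322 0.106 ] turn -132.43 red -5.34 plate -8.67 rest 3.33 r [0.0732 0.0737 0.0767]
```

Red needs about 2.7° more, clockwise. I'll go back, lower behind the same divider, and give it a short slow push.

>>> carry_out(targets=[[[0.0342, -0.016, 0, 0, 0, 0, 0], [0.0342, -0.016, 0, 0, 0, 0, 0], [0.0342, -0.016, 0, 0, 0, 0, 0], [0.0342, -0.016, 0, 0, 0, 0, 0], [0.0342, -0.016, 0, 0, 0, 0, 0], [0.0342, -0.016, 0, 0, 0, 0, 0], [0.0342, -0.016, 0, 0, 0, 0, 0], [0.0342, -0.016, 0, 0, 0, 0, 0], [0.0342, -0.016, 0, 0, 0, 0, 0], [0.0342, -0.016, 0, 0, 0, 0, 0]]])

```text
time_s: 17.83
ee_pos: [0.5795, 0.1395, 0.2172]
tcp_rot: [[0.725, 0.689, -0.0], [0.689, -0.725, 0.0], [-0.0, -0.0, -1.0]]
ft_force: [0.4, -0.8, -0.5]
opening: -0.0
gripper_force: 0.0
```

>>> carry_out(targets=[[[0.0342, -0.016, 0, 0, 0, 0, 0], [0.0342, -0.016, 0, 0, 0, 0, 0], [0, 0, 0, 0, 0, 0.047, 0], [0, 0, 0, 0, 0, 0, 0], [0, 0, 0, 0, 0, 0, 0]]])

```text
time_s: 18.25
ee_pos: [0.6068, 0.2073, 0.2169]
tcp_rot: [[0.756, 0.655, -0.001], [0.655, -0.756, -0.0], [-0.001, -0.0, -1.0]]
ft_force: [0.3, -0.0, 0.4]
opening: 0.0
gripper_force: 0.0
```

>>> carry_out(targets=[[[0, 0, 0.03, 0, 0, 0, 0], [0, 0, 0.03, 0, 0, 0, 0], [0, 0, 0.03, 0, 0, 0, 0], [0, 0, 0.03, 0, 0, 0, 0], [0, 0, 0.025, 0, 0, 0, 0], [0, 0, 0.015, 0, 0, 0, 0], [0, 0, 0.009, 0, 0, 0, 0], [0, 0, 0, 0, 0, 0, 0], [0, 0, 0, 0, 0, 0, 0]]])

```text
time_s: 19.0
ee_pos: [0.6083, 0.2055, 0.0494]
tcp_rot: [[0.758, 0.652, 0.001], [0.652, -0.758, 0.0], [0.001, 0.001, -1.0]]
ft_force: [0.4, 0.5, 0.2]
opening: -0.0002
gripper_force: 0.0
```

>>> carry_out(targets=[[[0, 0.003, 0, 0, 0, 0, 0], [0, 0.003, 0, 0, 0, 0, 0], [0, 0.002, 0, 0, 0, 0, 0], [0, 0.002, 0, 0, 0, 0, 0], [0, 0.002, 0, 0, 0, 0, 0], [0, 0.0015, 0, 0, 0, 0, 0], [0, 0.001, 0, 0, 0, 0, 0], [0, 0, 0, 0, 0, 0, 0]]])

```text
time_s: 19.67
ee_pos: [0.6174, 0.1945, 0.0484]
tcp_rot: [[0.758, 0.652, 0.0], [0.652, -0.758, 0.0], [0.0, 0.0, -1.0]]
ft_force: [0.0, -0.1, 0.8]
opening: -0.0
gripper_force: 0.3
```

>>> carry_out(targets=[[[0, 0.001, 0, 0, 0, 0, 0], [0, 0, 0, 0, 0, 0, 0], [0, -0.004, 0, 0, 0, 0, 0], [0, -0.008, 0, 0, 0, 0, 0], [0, 0, -0.034, 0, 0, 0, 0], [0, 0, -0.034, 0, 0, 0, 0], [0, 0, -0.034, 0, 0, 0, 0], [0, 0, -0.034, 0, 0, 0, 0], [0, 0, -0.034, 0, 0, 0, 0]]])

```text
time_s: 20.42
ee_pos: [0.6092, 0.2032, 0.2197]
tcp_rot: [[0.758, 0.652, -0.0], [0.652, -0.758, -0.0], [-0.001, 0.0, -1.0]]
ft_force: [1.3, 0.5, -0.2]
opening: -0.0002
gripper_force: 0.0
```

>>> carry_out(targets=[[[-0.034, 0.016, 0, 0, 0, 0, 0], [-0.034, 0.016, 0, 0, 0, 0, 0], [-0.034, 0.016, 0, 0, 0, 0, 0], [-0.034, 0.016, 0, 0, 0, 0, 0], [-0.034, 0.016, 0, 0, 0, 0, 0], [-0.034, 0.016, 0, 0, 0, 0, 0], [-0.034, 0.016, 0, 0, 0, 0, 0], [-0.034, 0.016, 0, 0, 0, 0, 0], [-0.034, 0.016, 0, 0, 0, 0, 0], [-0.034, 0.016, 0, 0, 0, 0, 0]]])

```text
time_s: 21.25
ee_pos: [0.4551, -0.141, 0.2181]
tcp_rot: [[0.758, 0.652, 0.0], [0.652, -0.758, -0.0], [-0.0, 0.0, -1.0]]
ft_force: [0.6, -0.7, -0.3]
opening: -0.0004
gripper_force: 0.0
```

>>> carry_out(targets=[[[-0.034, 0.016, 0, 0, 0, 0, 0], [-0.034, 0.016, 0, 0, 0, 0, 0], [0, 0, 0, 0, 0, 0, 0]]])

```text
time_s: 21.5
ee_pos: [0.4232, -0.213, 0.2182]
tcp_rot: [[0.763, 0.647, -0.001], [0.647, -0.763, -0.003], [-0.003, 0.001, -1.0]]
ft_force: [0.4, 1.3, 0.4]
opening: -0.0002
gripper_force: 0.0
```

```bash
python3 - <<'E'
import fit; from m import *
snap('scene','sc8');snap('side','sd8');fit.DEL=-137.; fit.report('sc8','sd8')
s=arm.state();print(s['time_s'],s['ee_pos'])
E
```

```text
plate [0.7778954  0.06821835] 1.4283883780760644
red [0.4881 0.1633] [0.6057 0.0949] 0.7 0.7
green [0.4768 0.0582] [0.5401 0.1783] 0.9 0.8
yellow [0.5776 0.0464] [0.4548 0.1108] 1.6 1.7
axis [0.5329 0.1053] turn -135.66 red -8.07 plate -8.6 rest 0.52 r [0.0735 0.0734 0.0783]
axis [0.532  0.1046] turn -134.39 red -7.46 plate -8.41 rest 0.95 r [0.0743 0.0741 0.0774]
red [0.4885 0.1644] [0.6065 0.0955] 1.3 1.4
green [0.4775 0.0595] [0.5407 0.1795] 1.6 1.5
yellow [0.5782 0.0485] [0.4554 0.1132] 1.6 1.4
axis [0.5335 0.1064] turn -135.87 red -8.43 plate -8.87 rest 0.44 r [0.0738 0.0735 0.0784]
axis [0.5324 0.1061] turn -135.14 red -8.1 plate -8.77 rest 0.67 r [0.0748 0.0739 0.0773]
21.6 [ 0.42510557 -0.20920948  0.21809053]
```

```bash
python3 -c "
from bench import arm
print(arm.sign_off())"
```

```text
the job is handed in; nothing more can be done
None
```

I pushed the carousel round with one closed fingertip on a divider until the red jar stood in line with the plate. The last camera fit put it about 0.5–1° short of the line, within measuring error. The carousel is at rest, the arm is clear of everything, and the job was handed in at about 22 s; one early push passed over the divider without turning the carousel.

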